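# Send the specimen shuttle under the viewing head and clamp it

## Robot

A 6-joint arm with a two-finger parallel gripper is mounted at the origin on the work surface. World frame = base frame: x ahead of the robot, y to its left, z up, the work surface at z = 0. Lengths are in m, angles in degrees, forces in N, time in s.
With the tool pointing down it reaches from about 0.375 to 0.9 m from the base axis. Payload 3.1 kg.
Tool frame: the origin (TCP) lies at the very end of the fingers, on their centre line; the grasp point (between the pads) lies 19 mm behind it; z points along the fingers, y is the line along which they close (so a half turn about z gives the same grasp; the last joint's range is limited). The gripper opens to 87 mm and grips with 3 to 60 N. Pads are 19 mm wide; open, the fingers measure 117 mm over their backs; the gripper's body (75 mm by 190 mm) begins 51 mm behind the grasp point.
Start: joints at [-10.227, 30.224, 82.088, -0, 67.689, -10.227], TCP at [0.625, 0, 0.223] pointing down, gripper open.
Joint ranges: [-176.69, 176.69], [-43.24, 126.21], [12.49, 139.97], [-82, 262], [0, 151.66], [-163.58, 163.58]. Speed limits (degrees/s): [159.86, 159.86, 180, 180, 180, 180].

## Interface

Orientations are given as a 3x3 rotation matrix whose columns are the frame's x, y, z axes.
In Python, from rig import bot gives the robot as it stands.
- The arm moves only by the tool move_arm, never from a script. Its argument "increments" is a list of rows, each an object with "xyz": the shift along the tool's x, y, z in mm, a list of three; "roll": the turn about the tool's z in rad; "grip": the opening in per cent of the stroke, from 0 (shut) to 100 (fully open). A call has 1 to 5 rows; each row shifts and turns the commanded pose from where the row before left it, along the tool's axes as they then stand; what a row does not reach is not made up. A row lasts 1/12 s, in which the tool goes at most 41.7 mm and 7.16 degrees, less where a joint would pass 70% of its speed; a pose out of reach is approached as far as the arm can. A call is refused whole if a number of a shift passes 41.7 or a number of a turn 0.125, either way. A call with a gripper value outside its range is refused whole. The fingers move at their own pace and stop on an object; the grip force is fixed at half the most. Time passes only in rows, so rows that do not move let the fingers close. It gives the time, the measured TCP pose, the force, the opening and the grip force at its end, in the units of the state.
- bot.read_state(): the state, without advancing time (a new reading comes with each control period).
- bot.capture(name): name is "scene" or "side" or "wrist"; returns (picture, depth): 420x560x3 uint8, red, green, blue; 420x560 float32, m along the optical axis (not along the pixel's ray), 0 where there is no reading.
- bot.camera_model(name): a dict with "intrinsics" (3x3 intrinsics, pixels), "D" ([k1, k2, p1, p2, k3] as OpenCV has them; the pictures are not rectified), "rvec" (rotation vector, rad) and "tvec" (3), from world to camera coordinates, as OpenCV has them; the wrist camera has in their place "tool_from_camera" (4x4, takes a point from camera to tool coordinates, whose origin is the TCP and whose axes are the flange's). Camera axes: x right, y down, z forward; pixel columns grow to the right and rows downward; lengths in m; the calibration is good to about 2 mm. A picture is of the moment at which its call begins: read the wrist's pose just before it. camera_model takes no time and is no camera call.
- bot.hand_in(): hands the job in; it is judged then, once.
Trained networks look in the newest picture that a camera, given by its name, has taken for a name from the list of things; names that differ only in an ending like _2 or _b are one class to them, and where a whole thing is asked for, a point or a joint stands for the part that bears it (a point fixed in the world has none). Each returns a list of dicts, best first, with "conf" (0 to 1); they miss things now and then, are a little off and sometimes report something else, mostly with a low value. They report only what shows in the picture. A call takes as long as a camera call.
- bot.spot_in(label, camera): "at" ([x, y, z] in m, in the coordinates of the camera as it stood for that picture, good to about 4 mm: the middle of the surface that is visible of it).
- bot.trace(label, camera): "mask" (420x560 bool, what is visible of it).
The state is a dict: "time_s": time; "joint_positions": joint angles; "qvel": joint speeds; "tau": joint torques, N m; "position": TCP position; "tcp_rot": TCP orientation; "force": force on the tool from outside, world axes, zero at the start; "moment": the same for the moment, N m; "opening": opening from 0.0 (shut) to 1.0 (fully open); "grasp_force": force on a finger pad.
Only numpy, scipy, OpenCV 4.12 (cv2) and the standard library are available. Lean on these libraries where they do the work, as an engineer would, in place of code of your own. Each camera call takes 0.05 s, during which the arm holds its last target. There are 200 camera calls.

## Task

Turn the orange clamp knob anticlockwise to free the specimen shuttle, slide the shuttle gently along its rods until it is home against the rubber end stop under the lens, then turn the knob clockwise to lock it there. Leave the bottles, glassware and other things on the bench alone, and take the hand away.

Things in the scene. Friction and masses are not known exactly. Their poses are not given: they have to be found in the camera images.
- station: White specimen station fixed to the table: base 200 x 440 x 22 mm, two steel rods along y, white end blocks (left 74, right 58 mm tall), a viewing head over the left (+y) end. Origin: centre of the base's underside. Axes: y = the way the shuttle runs to its stop, -x = its long side that faces the robot, within 0.3 rad, z up.
- lens (a point): Centre of the lower end (66 mm across, 178 mm above the table) of the viewing head's lens barrel, at station x 30, y 100 mm. The barrel hangs from a 44 mm wide arm, 248 to 288 mm above the table, that runs along station y to a column at y 265 mm. Axes as the station's.
- shuttle (a joint): Travel of the shuttle, m: 0 at the right end, 0.18 against the black rubber end stop at the left (+y) end, under the lens. Aluminium plate 165 x 130 mm, top 67 mm above the table, about 1 kg. Freed it slides with 2 to 3 N; locked it holds against a 20 N push. Move it by the knob's wing or push its edge or clamp block.
- shuttle_disc (a point): Centre of the top of the steel six-specimen disc (120 mm across, 16 mm thick) fixed on the shuttle, 83 mm above the table. Axes as the station's. With the shuttle at its stop this point is at station x 30, y 100 mm.
- clamp (a joint): Angle of the orange clamp knob, rad: 0 = fully locked, wing pointing straight up the slope, along the rods; grows anticlockwise (seen from outside, facing the knob) to its limit 1.4 = free, wing across the rods. It grips below about 0.75 rad, stays where it is left and takes 0.2 to 0.3 N m.
- clamp_grip (a point): Grip point on the orange knob's axis, at station x 10, z 128 mm, y = travel - 193 mm. Axes turn with the knob: z = axis, out of the slope, 35 deg from vertical towards station -y (away from the stop); x along the wing to its white end. Wing 74 mm long (x), 14 thick (y: close fingers along y), from 18 below to 12 above this point in z; 40 mm below it the grey slope, 52 x 50 mm.
- squeeze_bottle: Bystander: white squeeze bottle, 64 mm across, 150 mm tall, upright, on the table in front of the station (robot side). Origin: centre of its underside.
- blue_bottle: Bystander: blue suspension bottle, 60 mm across, 140 mm tall, upright. Origin: centre of its underside.
- mint_bottle: Bystander: mint-green suspension bottle, 60 mm across, 140 mm tall, upright. Origin: centre of its underside.
- steel_can: Bystander: bare metal can, 66 mm across, 190 mm tall, upright. Origin: centre of its underside.
- amber_jar: Bystander: amber jar with a black lid, 68 mm across, 90 mm tall, upright. Origin: centre of its underside.
- beaker: Bystander: clear glass beaker, 90 mm across, 110 mm tall, upright. Origin: centre of its underside.
- dish: Bystander: low white dish, 96 mm across, 22 mm tall, on the table in front of the station. Origin: centre of its underside.
- puck: Bystander: cream resin specimen puck, 38 mm across, 24 mm tall, on the table beside the station. Origin: centre of its underside.

How it is judged:
By the outcome, as a careful person would: the job done as asked, in the order asked, and still so for the second after the job is handed in, with the robot touching nothing.
It also fails if it takes over 42 s, if anything falls off the work surface, if the arm or the gripper's body presses on something with over 40 N, if the wrist force passes 120 N, or if a joint passes its speed limit or range.

## Working session

There is one attempt and no reset: what is moved stays moved. The work goes in short steps, Python scripts to look and compute and a tool call to move; the robot and the scene stay as the last step left them, time stands still between calls to the robot, and variables do not carry over. Pictures are saved under pics/ and viewed, at most 10 in all, crops included, and the job is handed in when it is done.

Besides the shell and the picture viewer there is one more tool, called after "Request:" by a JSON object that holds its "method" and its "body". move_arm: Moves the arm, as the interface text tells. Its arguments: {"type":"object","properties":{"increments":{"type":"array"}},"required":["increments"]}

```bash
mkdir -p pics; ls
cat > h.py <<'E'
import numpy as np,cv2,json
from rig import bot
def T(cam,st=None):
    m=bot.camera_model(cam)
    if 'rvec' in m:
        R=cv2.Rodrigues(np.array(m['rvec'],float))[0];t=np.array(m['tvec'],float).ravel()
        W=np.eye(4);W[:3,:3]=R.T;W[:3,3]=-R.T@t;return W
    st=st or bot.read_state()
    W=np.eye(4);W[:3,:3]=np.array(st['tcp_rot']);W[:3,3]=st['position'];return W@np.array(m['tool_from_camera'])
def shot(cam,name):
    st=bot.read_state();im,d=bot.capture(cam);cv2.imwrite(f'pics/{name}.png',im[:,:,::-1]);np.save(f'/tmp/{cam}.npy',d);return im,d,T(cam,st)
def cloud(cam,mask,d,W):
    m=bot.camera_model(cam);v,u=np.nonzero(mask&(d>0))
    p=cv2.undistortPoints(np.stack([u,v],1).astype(float)[:,None],np.array(m['intrinsics']),np.array(m['D']))[:,0]
    z=d[v,u];P=np.c_[p*z[:,None],z];return P@W[:3,:3].T+W[:3,3],np.c_[u,v]
E
python3 - <<'E'
from h import *
for c in ['scene','side','wrist']:
    im,d,W=shot(c,c+'0'); print(c,W[:3,3].round(3),W[:3,2].round(2))
    for l in ['station','shuttle','shuttle_disc','clamp','clamp_grip','squeeze_bottle','blue_bottle','mint_bottle','steel_can','amber_jar','beaker','dish','puck']:
        r=bot.spot_in(l,c)
        for q in r[:2]: print(' ',l,(W[:3,:3]@np.array(q['at'])+W[:3,3]).round(3),round(q['conf'],2))
print(bot.read_state())
E
```

```text
pics
scene [ 1.156 -0.578  0.668] [-0.6   0.58 -0.56]
  station [ 0.666 -0.057  0.059] 0.92
  shuttle [ 0.683 -0.11   0.08 ] 0.86
  shuttle_disc [ 0.682 -0.108  0.082] 0.7
  clamp [ 0.682 -0.182  0.124] 0.72
  clamp_grip [ 0.678 -0.184  0.121] 0.81
  squeeze_bottle [0.406 0.133 0.063] 0.85
  mint_bottle [0.479 0.463 0.072] 0.64
  steel_can [0.65  0.414 0.108] 0.73
  amber_jar [0.55  0.458 0.055] 0.96
  amber_jar [0.48  0.462 0.071] 0.55
  beaker [ 0.603 -0.471  0.076] 0.62
  beaker [ 0.485 -0.236  0.012] 0.36
  dish [ 0.484 -0.234  0.016] 0.63
  puck [ 0.653 -0.307  0.027] 0.73
  puck [ 0.684 -0.184  0.126] 0.7
side [0.345 1.48  1.28 ] [ 0.09 -0.78 -0.62]
  station [0.589 0.167 0.047] 0.93
  station [ 0.571 -0.444  0.086] 0.2
  shuttle [ 0.637 -0.07   0.063] 0.63
  shuttle_disc [ 0.636 -0.068  0.064] 0.96
  clamp_grip [0.589 0.165 0.046] 0.74
  clamp_grip [ 0.666 -0.166  0.132] 0.45
  squeeze_bottle [0.384 0.172 0.083] 0.64
  squeeze_bottle [ 0.636 -0.07   0.063] 0.39
  blue_bottle [0.345 0.471 0.081] 0.88
  mint_bottle [0.453 0.491 0.079] 0.98
  steel_can [0.63  0.468 0.127] 0.75
  
[... 562 characters left out ...]
e-04,
        6.76891161e+01, -1.02270532e+01]), 'qvel': array([ 0.02780996, -0.00626898,  0.00448881, -0.09516755,  0.12986165,
       -0.06125114]), 'tau': array([-9.52238565e-05, -4.40004873e+01, -1.76980036e+01,  6.32429612e-02,
        5.05271880e-02, -1.69958435e-05]), 'position': array([6.24984476e-01, 2.73893960e-05, 2.22555205e-01]), 'tcp_rot': array([[ 1.01308940e-05,  1.00000000e+00,  1.08191819e-05],
       [ 1.00000000e+00, -1.01308496e-05, -4.10143617e-06],
       [-4.10132656e-06,  1.08192235e-05, -1.00000000e+00]]), 'force': array([0.79333266, 0.31279581, 0.13630519]), 'moment': array([-0.03469723,  0.00630364, -0.00601221]), 'grasp_force': 0.0, 'opening': 0.9980694993585575}
```

View pics/scene0.png

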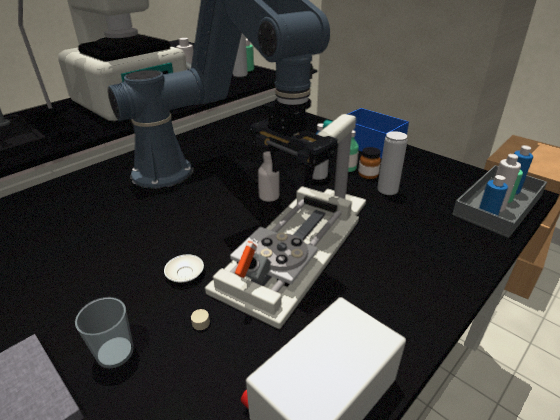

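View pics/side0.png

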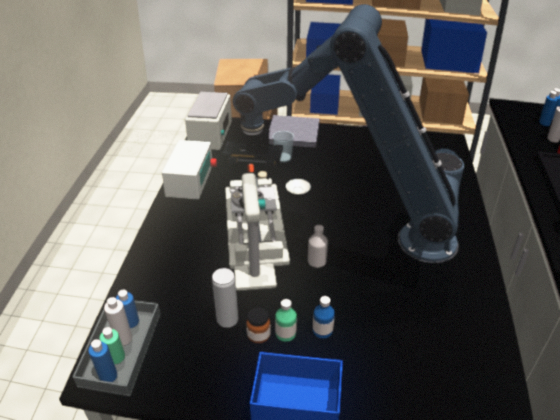

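The scene view shows the station running from about (250,290) to (350,190), with the shuttle at the right end and the orange wing at (245,260) close to the locked pose. The lens arm ends near (340,130). The side view confirms the layout, with the bottles well to the side. Next I measure the station pose and the wing angle.

Run:
```python
from h import *
from scipy.optimize import minimize
for c in ['scene','side','wrist']:
    im=cv2.imread(f'pics/{c}0.png')[:,:,::-1];d=np.load(f'/tmp/{c}.npy');W=T(c)
    P,uv=cloud(c,np.ones(d.shape,bool),d,W);col=im[uv[:,1],uv[:,0]].astype(int)
    s=(abs(P[:,2]-.022)<.006)&(abs(P[:,0]-.65)<.25)&(abs(P[:,1])<.4)&(col.min(1)>70)
    if s.sum()>50:
        r=cv2.minAreaRect((P[s,:2]*1000).astype(np.float32));print(c,'base',s.sum(),r)
        q=P[s,:2]*1000
        def g(p):  # white base inside a 200x440 rect: robust outside-distance + area match
            a=p[2];k=np.array([[np.cos(a),np.sin(a)],[-np.sin(a),np.cos(a)]])@(q-p[:2]).T
            ex=np.abs(np.abs(k[0])-100);ey=np.abs(np.abs(k[1])-220);out=np.maximum(np.abs(k[0])-100,0)+np.maximum(np.abs(k[1])-220,0)
            return np.minimum(np.minimum(ex,ey),15).mean()+2*np.minimum(out,30).mean()
        best=min((minimize(g,[x,y,a],method='Nelder-Mead') for x in(640,670) for y in(-60,0,40) for a in(-.2,0,.2)),key=lambda o:o.fun);print('  fit',best.x.round(3),best.fun)
    o=(col[:,0]>120)&(col[:,0]>2.2*col[:,1])&(col[:,2]<col[:,1]+25)&(abs(P[:,0]-.67)<.08)&(abs(P[:,1]+.18)<.09)&(P[:,2]>.08)
    if o.sum()>15:
        q=P[o];u,sv,vt=np.linalg.svd(q-q.mean(0),full_matrices=False);print(c,'orange',o.sum(),q.mean(0).round(4),q.min(0).round(3),q.max(0).round(3),vt[0].round(3),sv.round(3))
    m=bot.trace('shuttle_disc',c)
    if m:
        q,_=cloud(c,m[0]['mask'],d,W);q=q[abs(q[:,2]-.083)<.006];print(c,'disc',len(q),np.median(q,0).round(4),cv2.minEnclosingCircle((q[:,:2]*1000).astype(np.float32)))
s=cv2.imread('pics/scene0.png');a=cv2.resize(s[90:330,190:390],None,fx=2.5,fy=2.5,interpolation=cv2.INTER_CUBIC);cv2.imwrite('pics/crop.png',a)
```

```text
scene base 4296 ((587.2282104492188, -83.08670043945312), (374.4481201171875, 743.3109130859375), 19.736778259277344)
  fit [ 6.27252e+02 -7.14200e+00  2.39000e-01] 22.04661292213164
scene orange 168 [ 0.6781 -0.202   0.1331] [ 0.665 -0.225  0.116] [ 0.692 -0.179  0.152] [ 0.266 -0.775 -0.573] [0.224 0.048 0.018]
scene disc 1398 [ 0.68   -0.0862  0.083 ] ((671.5941162109375, -103.3439712524414), 86.10803985595703)
side base 1996 ((653.9188232421875, -7.449371337890625), (459.4176330566406, 673.6299438476562), 6.281947612762451)
  fit [6.0207e+02 8.3738e+01 2.5800e-01] 19.883158107686253
side orange 20 [ 0.6622 -0.1563  0.146 ] [ 0.657 -0.169  0.131] [ 0.67  -0.146  0.154] [ 0.22  -0.629  0.745] [0.03  0.02  0.016]
side disc 152 [ 0.6965 -0.0693  0.0815] ((667.5774536132812, -73.17415618896484), 61.00550079345703)
wrist base 15361 ((603.56884765625, 20.745407104492188), (256.01025390625, 471.4364318847656), 29.525869369506836)
  fit [6.21365e+02 3.67770e+01 2.22000e-01] 13.993197458272064
wrist disc 4701 [ 0.664  -0.054   0.0841] ((666.9196166992188, -75.83921813964844), 59.620208740234375)
```

View pics/crop.png

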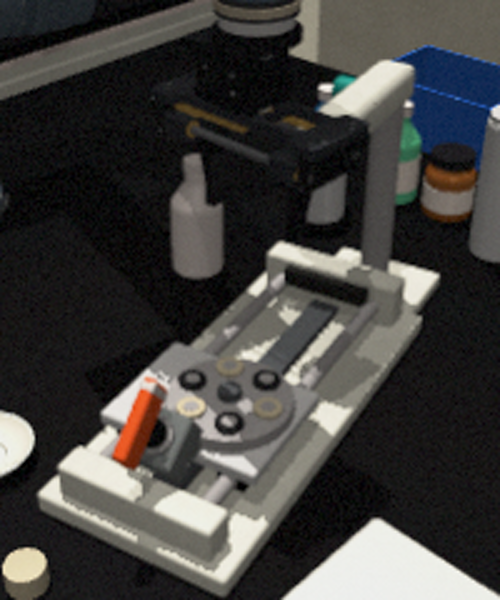

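The crop shows the wing locked, pointing up the slope, at (140,420), with the shuttle at the right end. The numbers agree with this: disc about (667,-75), yaw about 0.25, grip point about (676,-190). First I move clear of the lens and above the knob, then roll about 160° so the wrist camera faces away from the head.

Request:
{"method": "move_arm", "body": {"increments": [{"xyz": [-38,12,-4],"roll": 0,"grip": 0},{"xyz": [-38,12,-4],"roll": 0,"grip": 0},{"xyz": [-38,12,-4],"roll": 0,"grip": 0},{"xyz": [-38,12,-4],"roll": 0,"grip": 0},{"xyz": [-38,12,-4],"roll": 0.1,"grip": 0}]}}

```text
time_s: 2.67
position: [0.6853, -0.1916, 0.2428]
tcp_rot: [[0.101, 0.995, 0.0], [0.995, -0.101, 0.0], [0.0, 0.0, -1.0]]
force: [1.2, 0.7, -0.3]
opening: 0.71
grasp_force: 0.0
```

Request:
{"method": "move_arm", "body": {"increments": [{"xyz": [0,0,0],"roll": 0.12,"grip": 0},{"xyz": [0,0,0],"roll": 0.12,"grip": 0},{"xyz": [0,0,0],"roll": 0.12,"grip": 0},{"xyz": [0,0,0],"roll": 0.12,"grip": 0},{"xyz": [0,0,0],"roll": 0.12,"grip": 0}]}}

```text
time_s: 3.08
position: [0.6849, -0.1903, 0.2423]
tcp_rot: [[0.649, 0.761, -0.0], [0.761, -0.649, 0.0], [-0.0, -0.0, -1.0]]
force: [-0.5, 0.4, 0.2]
opening: 0.324
grasp_force: 0.0
```

```bash
python3 -c "
from h import *
s=bot.read_state();print(s['time_s'],s['position'],s['joint_positions'].round(1),s['tcp_rot'].round(2),s['opening'])"
```

```text
3.0833 [ 0.68487598 -0.19025052  0.24229385] [-24.5  36.2  67.1   0.   76.7  16. ] [[ 0.65  0.76 -0.  ]
 [ 0.76 -0.65  0.  ]
 [-0.   -0.   -1.  ]] 0.32385643298508643
```

Request:
{"method": "move_arm", "body": {"increments": [{"xyz": [0,0,0],"roll": 0.12,"grip": 0},{"xyz": [0,0,0],"roll": 0.12,"grip": 0},{"xyz": [0,0,0],"roll": 0.12,"grip": 0},{"xyz": [0,0,0],"roll": 0.12,"grip": 0},{"xyz": [0,0,0],"roll": 0.12,"grip": 0}]}}

```text
time_s: 3.5
position: [0.6849, -0.19, 0.2424]
tcp_rot: [[0.965, 0.262, -0.0], [0.262, -0.965, 0.0], [-0.0, -0.0, -1.0]]
force: [0.4, 0.5, -0.2]
opening: 0.016
grasp_force: 0.0
```

Request:
{"method": "move_arm", "body": {"increments": [{"xyz": [0,0,0],"roll": 0.12,"grip": 0},{"xyz": [0,0,0],"roll": 0.12,"grip": 0},{"xyz": [0,0,0],"roll": 0.12,"grip": 0},{"xyz": [0,0,0],"roll": 0.12,"grip": 0},{"xyz": [0,0,0],"roll": 0.12,"grip": 0}]}}

```text
time_s: 3.92
position: [0.6849, -0.1899, 0.2424]
tcp_rot: [[0.944, -0.329, -0.0], [-0.329, -0.944, 0.0], [-0.0, -0.0, -1.0]]
force: [-0.3, 0.6, 0.6]
opening: 0.006
grasp_force: 0.0
```

Request:
{"method": "move_arm", "body": {"increments": [{"xyz": [0,0,0],"roll": 0.12,"grip": 0},{"xyz": [0,0,0],"roll": 0.12,"grip": 0},{"xyz": [0,0,0],"roll": 0.12,"grip": 0},{"xyz": [0,0,0],"roll": 0.12,"grip": 0},{"xyz": [0,0,0],"roll": 0.12,"grip": 0}]}}

```text
time_s: 4.33
position: [0.6849, -0.1899, 0.2424]
tcp_rot: [[0.594, -0.805, -0.0], [-0.805, -0.594, 0.0], [-0.0, 0.0, -1.0]]
force: [-1.7, 0.2, 0.9]
opening: 0.006
grasp_force: 0.0
```

Request:
{"method": "move_arm", "body": {"increments": [{"xyz": [0,0,0],"roll": 0.12,"grip": 0},{"xyz": [0,0,0],"roll": 0.12,"grip": 0},{"xyz": [0,0,0],"roll": 0.05,"grip": 0},{"xyz": [0,0,0],"roll": 0,"grip": 0}]}}

```text
time_s: 4.67
position: [0.6849, -0.1899, 0.2424]
tcp_rot: [[0.344, -0.939, -0.0], [-0.939, -0.344, 0.0], [-0.0, 0.0, -1.0]]
force: [0.7, 0.2, -0.5]
opening: 0.005
grasp_force: 0.0
```

```bash
cat >> h.py <<'E'
def knob(name):
    im,d,W=shot('wrist',name)
    P,uv=cloud('wrist',np.ones(d.shape,bool),d,W);c=im[uv[:,1],uv[:,0]].astype(int)
    o=(c[:,0]>90)&(c[:,0]>2.2*c[:,1])&(P[:,2]>.09)
    q=P[o];print('orange',o.sum())
    if o.sum()>20:
        u,sv,vt=np.linalg.svd(q-q.mean(0),full_matrices=False);print(q.mean(0).round(4),q.min(0).round(3),q.max(0).round(3),vt.round(3).tolist(),sv.round(3))
    return im,d,W,P,c,uv
E
python3 - <<'E'
from h import *
s=bot.read_state();print(s['time_s'],s['position'],s['joint_positions'].round(1),s['tcp_rot'].round(3).tolist())
im,d,W,P,c,uv=knob('w1')
m=bot.trace('shuttle_disc','wrist')
if m:
    q,_=cloud('wrist',m[0]['mask'],d,W);q=q[abs(q[:,2]-.083)<.004];print('disc',len(q),np.median(q,0).round(4),cv2.minEnclosingCircle((q[:,:2]*1000).astype(np.float32)))
E
```

```text
4.6667 [ 0.68490317 -0.18994808  0.24240006] [-24.5  36.2  67.1  -0.   76.7 135.4] [[0.344, -0.939, -0.0], [-0.939, -0.344, 0.0], [-0.0, 0.0, -1.0]]
orange 1019
[ 0.6774 -0.1992  0.1358] [ 0.664 -0.225  0.115] [ 0.69  -0.173  0.153] [[-0.262, 0.777, 0.572], [-0.902, -0.408, 0.141], [-0.343, 0.478, -0.808]] [0.534 0.127 0.056]
disc 276 [ 0.6701 -0.1813  0.0841] ((658.038818359375, -125.15103149414062), 67.17124938964844)
```

View pics/w1.png

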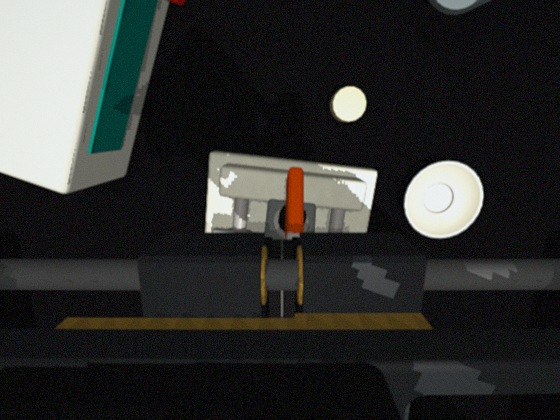

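The wrist view shows the knob at (295,200), the right end block at (295,185), and the puck and dish well clear. The station yaw is about 0.245, and the grip point is about (675.5,-189.5). Next I lower the closed fingers beside the white end on its +x side.

Request:
{"method": "move_arm", "body": {"increments": [{"xyz": [-15,-13.6,0],"roll": 0,"grip": 0},{"xyz": [-15,-13.6,0],"roll": 0,"grip": 0},{"xyz": [0,0,35],"roll": 0,"grip": 0},{"xyz": [0,0,35],"roll": 0,"grip": 0},{"xyz": [0,0,0],"roll": 0,"grip": 0}]}}

```text
time_s: 5.18
position: [0.6953, -0.1501, 0.1649]
tcp_rot: [[0.346, -0.938, -0.014], [-0.938, -0.346, 0.005], [-0.01, 0.011, -1.0]]
force: [-2.1, 1.9, -2.2]
opening: 0.005
grasp_force: 0.0
```

```bash
cat >> h.py <<'E'
G=np.array([.6755,-.1895]);psi=.245
def rel(trav=0):
    s=bot.read_state();R=np.array([[np.cos(psi),np.sin(psi)],[-np.sin(psi),np.cos(psi)]])
    print('t',round(s['time_s'],2),'rel mm',(R@(s['position'][:2]-G)*1000-[0,trav]).round(1),'z',round(s['position'][2]*1000,1),'F station',(R@s['force'][:2]).round(1),s['force'][2].round(1),'q6',s['joint_positions'][5].round(1))
E
python3 -c "
from h import *
rel();shot('scene','s1')
a=cv2.imread('pics/s1.png');cv2.imwrite('pics/s1c.png',cv2.resize(a[150:330,190:390],None,fx=3,fy=3,interpolation=cv2.INTER_CUBIC))"
```

```text
t 5.18 rel mm [28.8 33.5] z 164.9 F station [-1.6  2.3] -2.2 q6 138.6
```

View pics/s1c.png

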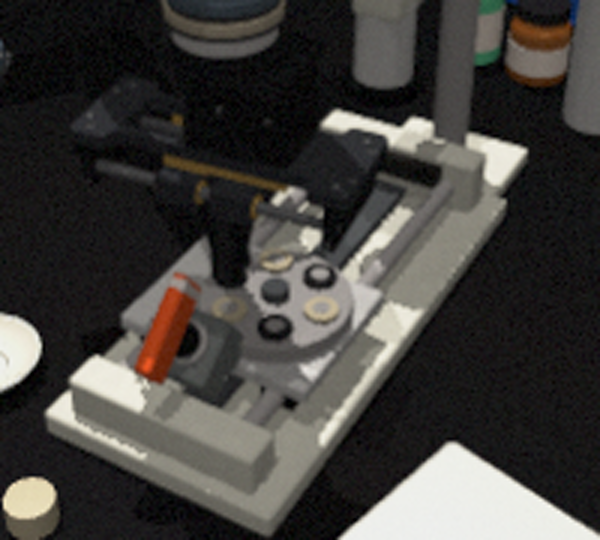

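The fingers (tip at about (230,270)) are behind the wing with clear space around them. I let the arm settle and check again.

Request:
{"method": "move_arm", "body": {"increments": [{"xyz": [0,0,0],"roll": 0,"grip": 0},{"xyz": [0,0,0],"roll": 0,"grip": 0}]}}

```text
time_s: 5.4
position: [0.7018, -0.1533, 0.175]
tcp_rot: [[0.344, -0.939, 0.004], [-0.939, -0.344, -0.002], [0.003, -0.003, -1.0]]
force: [0.1, 0.7, -0.1]
opening: 0.006
grasp_force: 0.0
```

```bash
python3 -c "
from h import *
rel()"
```

```text
t 5.4 rel mm [34.3 28.7] z 175.0 F station [0.2 0.7] -0.1 q6 138.6
```

Request:
{"method": "move_arm", "body": {"increments": [{"xyz": [0,0,18],"roll": 0,"grip": 0},{"xyz": [0,0,18],"roll": 0,"grip": 0},{"xyz": [0,0,12],"roll": 0,"grip": 0},{"xyz": [0,0,6],"roll": 0,"grip": 0},{"xyz": [0,0,0],"roll": 0,"grip": 0}]}}

```text
time_s: 5.82
position: [0.6999, -0.1525, 0.1181]
tcp_rot: [[0.344, -0.939, -0.001], [-0.939, -0.344, 0.0], [-0.001, 0.001, -1.0]]
force: [0.9, 0.6, -1.0]
opening: 0.012
grasp_force: 0.0
```

Request:
{"method": "move_arm", "body": {"increments": [{"xyz": [-1.5,5.3,0],"roll": 0,"grip": 0},{"xyz": [-1.5,5.3,0],"roll": 0,"grip": 0},{"xyz": [-2.4,3.8,0],"roll": 0,"grip": 0},{"xyz": [-2.4,3.8,0],"roll": 0,"grip": 0},{"xyz": [0,0,0],"roll": 0,"grip": 0}]}}

```text
time_s: 6.23
position: [0.6801, -0.1513, 0.1195]
tcp_rot: [[0.344, -0.939, 0.001], [-0.939, -0.344, -0.0], [0.001, -0.001, -1.0]]
force: [-0.2, 0.3, 0.6]
opening: 0.006
grasp_force: 0.1
```

```bash
python3 -c "
from h import *
rel()"
```

```text
t 6.23 rel mm [13.7 36. ] z 119.5 F station [-0.1  0.3] 0.6 q6 138.1
```

Request:
{"method": "move_arm", "body": {"increments": [{"xyz": [-1.5,4.8,0],"roll": 0,"grip": 0},{"xyz": [-1.5,4.8,0],"roll": 0,"grip": 0},{"xyz": [0,0,0],"roll": 0,"grip": 0}]}}

```text
time_s: 6.48
position: [0.6727, -0.1525, 0.1198]
tcp_rot: [[0.344, -0.939, 0.007], [-0.939, -0.344, -0.002], [0.004, -0.006, -1.0]]
force: [5.9, -0.1, 0.1]
opening: 0.009
grasp_force: 2.1
```

Request:
{"method": "move_arm", "body": {"increments": [{"xyz": [0.4,6,0],"roll": 0,"grip": 0},{"xyz": [0.4,6,0],"roll": 0,"grip": 0},{"xyz": [0,0,0],"roll": 0,"grip": 0}]}}

```text
time_s: 6.73
position: [0.6625, -0.156, 0.1194]
tcp_rot: [[0.343, -0.939, 0.009], [-0.939, -0.343, 0.001], [0.002, -0.009, -1.0]]
force: [7.3, 3.7, -0.6]
opening: 0.004
grasp_force: 3.3
```

```bash
python3 -c "
from h import *
rel();knob('w2');shot('scene','s2')
a=cv2.imread('pics/s2.png')[150:330,190:390];b=cv2.imread('pics/w2.png')
cv2.imwrite('pics/s2c.png',np.hstack([cv2.resize(a,(466,420)),cv2.resize(b[:,120:420],(300,420))]))"
```

```text
t 6.73 rel mm [-4.5 35.6] z 119.4 F station [8.  1.8] -0.6 q6 137.0
orange 4685
[ 0.6798 -0.1947  0.1349] [ 0.654 -0.215  0.108] [ 0.707 -0.17   0.151] [[-0.797, 0.427, 0.426], [-0.122, -0.806, 0.579], [0.591, 0.41, 0.695]] [1.136 0.48  0.207]
```

View pics/s2c.png

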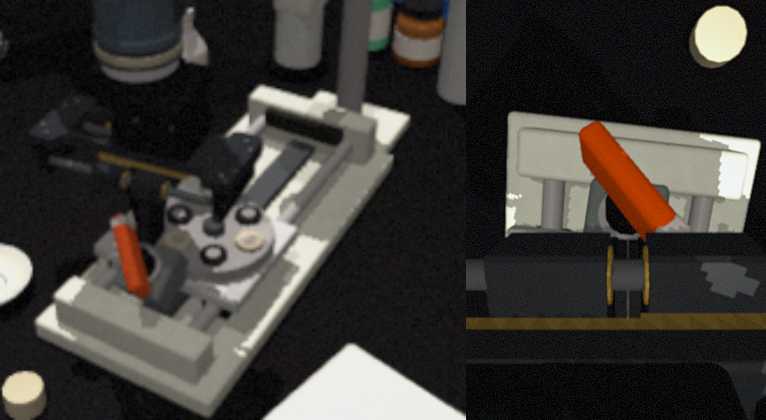

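The knob is turning as planned and is now at about 0.73 rad, with a push of 8 N. I continue along the arc.

Request:
{"method": "move_arm", "body": {"increments": [{"xyz": [1.2,4.8,0],"roll": 0,"grip": 0},{"xyz": [1.2,4.8,0],"roll": 0,"grip": 0},{"xyz": [1.2,4.8,0],"roll": 0,"grip": 0},{"xyz": [0,0,0],"roll": 0,"grip": 0}]}}

```text
time_s: 7.17
position: [0.6478, -0.1633, 0.1185]
tcp_rot: [[0.344, -0.939, 0.003], [-0.939, -0.344, 0.003], [-0.002, -0.004, -1.0]]
force: [3.3, 5.0, -0.3]
opening: 0.008
grasp_force: 2.6
```

Request:
{"method": "move_arm", "body": {"increments": [{"xyz": [2,2,0],"roll": 0,"grip": 0},{"xyz": [2,2,0],"roll": 0,"grip": 0},{"xyz": [0,0,0],"roll": 0,"grip": 0}]}}

```text
time_s: 7.42
position: [0.6449, -0.1671, 0.1175]
tcp_rot: [[0.343, -0.939, 0.001], [-0.939, -0.343, 0.006], [-0.005, -0.003, -1.0]]
force: [4.6, 6.5, -3.0]
opening: 0.006
grasp_force: 3.4
```

```bash
cat >> h.py <<'E'
def theta(name):
    im,d,W=shot('wrist',name)
    P,uv=cloud('wrist',np.ones(d.shape,bool),d,W);c=im[uv[:,1],uv[:,0]].astype(int)
    o=(c[:,0]>90)&(c[:,0]>2.2*c[:,1])&(P[:,2]>.09);q=P[o]
    v=np.linalg.svd(q-q.mean(0),full_matrices=False)[2][0]
    v=v*(-1 if v[2]<-.1 or (abs(v[2])<.1 and v[0]>0) else 1)
    x=v[0]*np.cos(psi)+v[1]*np.sin(psi);y=-v[0]*np.sin(psi)+v[1]*np.cos(psi)
    ct=y*.819+v[2]*.574
    R=np.array([[np.cos(psi),np.sin(psi)],[-np.sin(psi),np.cos(psi)]])
    print('theta',round(float(np.arctan2(-x,ct)),3),o.sum(),'orange mean rel G0',(R@(q.mean(0)[:2]-G)*1000).round(1),q.mean(0)[2].round(3))
E
python3 -c "
from h import *
rel();theta('w3')"
```

```text
t 7.42 rel mm [-24.3  29.2] z 117.5 F station [6.  5.2] -3.0 q6 135.5
theta 1.219 5491 orange mean rel G0 [ 1.7 -7.8] 0.136
```

Request:
{"method": "move_arm", "body": {"increments": [{"xyz": [2,0.5,0],"roll": 0,"grip": 0},{"xyz": [2,0.5,0],"roll": 0,"grip": 0},{"xyz": [0,0,0],"roll": 0,"grip": 0}]}}

```text
time_s: 7.72
position: [0.644, -0.1696, 0.1164]
tcp_rot: [[0.343, -0.939, -0.003], [-0.939, -0.343, 0.009], [-0.009, -0.0, -1.0]]
force: [2.9, 9.8, -5.4]
opening: 0.006
grasp_force: 4.3
```

Request:
{"method": "move_arm", "body": {"increments": [{"xyz": [2,0.5,0],"roll": 0,"grip": 0},{"xyz": [0,0,0],"roll": 0,"grip": 0}]}}

```text
time_s: 7.88
position: [0.6436, -0.1709, 0.116]
tcp_rot: [[0.343, -0.939, -0.005], [-0.939, -0.343, 0.01], [-0.011, 0.001, -1.0]]
force: [3.1, 9.7, -7.1]
opening: 0.003
grasp_force: 4.7
```

```bash
python3 -c "
from h import *
rel();theta('w4')"
```

```text
t 7.88 rel mm [-26.4  25.7] z 116.0 F station [5.3 8.7] -7.1 q6 135.0
theta 1.35 5603 orange mean rel G0 [ 2.  -7.6] 0.136
```

Request:
{"method": "move_arm", "body": {"increments": [{"xyz": [2,0.4,0],"roll": 0,"grip": 0},{"xyz": [1.5,0.3,0],"roll": 0,"grip": 0},{"xyz": [0,0,0],"roll": 0,"grip": 0}]}}

```text
time_s: 8.18
position: [0.6433, -0.1726, 0.1154]
tcp_rot: [[0.343, -0.939, -0.007], [-0.939, -0.343, 0.014], [-0.015, 0.002, -1.0]]
force: [2.8, 12.5, -6.9]
opening: 0.003
grasp_force: 6.2
```

```bash
python3 -c "
from h import *
rel();theta('w5')"
```

```text
t 8.18 rel mm [-27.2  24.3] z 115.4 F station [ 5.8 11.5] -6.9 q6 134.8
theta 1.398 5626 orange mean rel G0 [ 2.  -7.6] 0.137
```

The knob is fully free at about 1.40 rad, and the shuttle has not moved. I lift clear and go round behind the wing on its -y side.

Request:
{"method": "move_arm", "body": {"increments": [{"xyz": [-4,-1,0],"roll": 0,"grip": 0},{"xyz": [-4,0,-5],"roll": 0,"grip": 0},{"xyz": [0,0,-20],"roll": 0,"grip": 0},{"xyz": [0,0,-25],"roll": 0,"grip": 0},{"xyz": [0,0,-10],"roll": 0,"grip": 0}]}}

```text
time_s: 8.65
position: [0.6454, -0.1732, 0.1823]
tcp_rot: [[0.344, -0.939, 0.005], [-0.939, -0.345, -0.003], [0.005, -0.003, -1.0]]
force: [0.0, -0.0, 0.2]
opening: 0.004
grasp_force: 0.0
```

Request:
{"method": "move_arm", "body": {"increments": [{"xyz": [12,-1,0],"roll": 0,"grip": 0},{"xyz": [26,-2,0],"roll": 0,"grip": 0},{"xyz": [26,-2,0],"roll": 0,"grip": 0},{"xyz": [12,-2,0],"roll": 0,"grip": 0},{"xyz": [0,0,0],"roll": 0,"grip": 0}]}}

```text
time_s: 9.07
position: [0.6775, -0.2453, 0.1774]
tcp_rot: [[0.341, -0.94, 0.001], [-0.94, -0.341, -0.002], [0.002, -0.0, -1.0]]
force: [-0.4, -0.3, 0.6]
opening: 0.002
grasp_force: 0.0
```

```bash
python3 -c "
from h import *
rel();theta('w6')"
```

```text
t 9.07 rel mm [-11.6 -54.6] z 177.4 F station [-0.4 -0.2] 0.6 q6 131.3
theta 1.369 1 orange mean rel G0 [-12.  -44.3] 0.202
```

Request:
{"method": "move_arm", "body": {"increments": [{"xyz": [0,0,15],"roll": 0,"grip": 0},{"xyz": [0,0,22],"roll": 0,"grip": 0},{"xyz": [0,0,17],"roll": 0,"grip": 0},{"xyz": [0,0,8],"roll": 0,"grip": 0},{"xyz": [-3,-0.3,0],"roll": 0,"grip": 0}]}}

```text
time_s: 9.53
position: [0.6738, -0.2368, 0.1134]
tcp_rot: [[0.344, -0.939, -0.006], [-0.939, -0.344, 0.003], [-0.005, 0.004, -1.0]]
force: [-0.2, 0.7, -0.0]
opening: 0.008
grasp_force: 0.0
```

Request:
{"method": "move_arm", "body": {"increments": [{"xyz": [-5,-0.5,0],"roll": 0,"grip": 0},{"xyz": [-5,-0.5,0],"roll": 0,"grip": 0},{"xyz": [-5,-0.5,0],"roll": 0,"grip": 0},{"xyz": [-4,-0.4,0],"roll": 0,"grip": 0},{"xyz": [-3,-0.3,0],"roll": 0,"grip": 0}]}}

```text
time_s: 9.95
position: [0.6714, -0.2167, 0.118]
tcp_rot: [[0.345, -0.939, 0.003], [-0.939, -0.345, -0.002], [0.003, -0.002, -1.0]]
force: [0.7, -1.9, 0.8]
opening: 0.006
grasp_force: 0.8
```

Request:
{"method": "move_arm", "body": {"increments": [{"xyz": [-3,-0.3,0],"roll": 0,"grip": 0},{"xyz": [-3,-0.3,0],"roll": 0,"grip": 0},{"xyz": [-3,-0.3,0],"roll": 0,"grip": 0},{"xyz": [-3,-0.3,0],"roll": 0,"grip": 0},{"xyz": [-3,-0.3,0],"roll": 0,"grip": 0}]}}

```text
time_s: 10.37
position: [0.6669, -0.202, 0.1167]
tcp_rot: [[0.344, -0.939, 0.0], [-0.939, -0.344, -0.0], [0.0, -0.0, -1.0]]
force: [0.4, -1.8, 1.5]
opening: 0.006
grasp_force: 0.8
```

```bash
python3 -c "
from h import *
rel();shot('scene','s3')
a=cv2.imread('pics/s3.png')[150:330,190:390];cv2.imwrite('pics/s3c.png',cv2.resize(a,None,fx=3,fy=3))"
```

```text
t 10.37 rel mm [-11.4 -10. ] z 116.7 F station [-0.  -1.8] 1.5 q6 133.9
```

View pics/s3c.png

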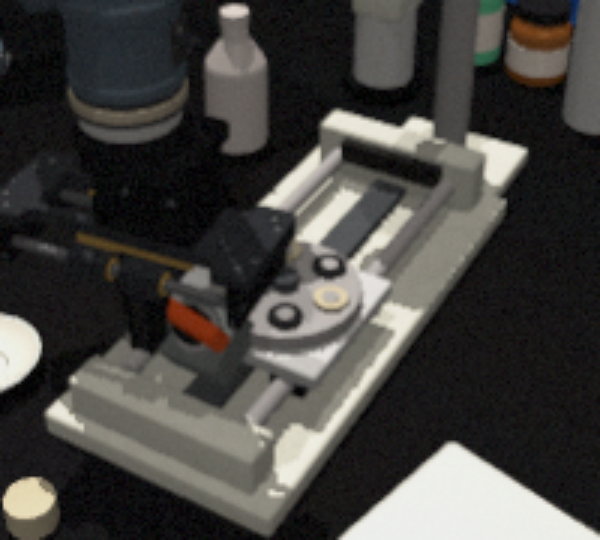

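The wing is being pushed at 1.8 N and the shuttle is sliding freely. I keep going at a moderate speed.

Request:
{"method": "move_arm", "body": {"increments": [{"xyz": [-4,-0.4,0],"roll": 0,"grip": 0},{"xyz": [-5,-0.5,0],"roll": 0,"grip": 0},{"xyz": [-5,-0.5,0],"roll": 0,"grip": 0},{"xyz": [-6,-0.6,0],"roll": 0,"grip": 0},{"xyz": [-6,-0.6,0],"roll": 0,"grip": 0}]}}

```text
time_s: 10.83
position: [0.6602, -0.1761, 0.1165]
tcp_rot: [[0.344, -0.939, 0.0], [-0.939, -0.344, 0.0], [-0.0, -0.0, -1.0]]
force: [1.2, -1.9, 1.5]
opening: 0.002
grasp_force: 0.9
```

Request:
{"method": "move_arm", "body": {"increments": [{"xyz": [-6,-0.6,0],"roll": 0,"grip": 0},{"xyz": [-6,-0.6,0],"roll": 0,"grip": 0},{"xyz": [-6,-0.6,0],"roll": 0,"grip": 0},{"xyz": [-6,-0.6,0],"roll": 0,"grip": 0},{"xyz": [-6,-0.6,0],"roll": 0,"grip": 0}]}}

```text
time_s: 11.25
position: [0.6527, -0.1469, 0.1165]
tcp_rot: [[0.345, -0.939, 0.0], [-0.939, -0.345, 0.0], [-0.0, -0.0, -1.0]]
force: [1.6, -1.8, -0.4]
opening: 0.009
grasp_force: 0.9
```

Request:
{"method": "move_arm", "body": {"increments": [{"xyz": [-6,-0.6,0],"roll": 0,"grip": 0},{"xyz": [-6,-0.6,0],"roll": 0,"grip": 0},{"xyz": [-6,-0.6,0],"roll": 0,"grip": 0},{"xyz": [-6,-0.6,0],"roll": 0,"grip": 0},{"xyz": [-6,-0.6,0],"roll": 0,"grip": 0}]}}

```text
time_s: 11.67
position: [0.6451, -0.1178, 0.1165]
tcp_rot: [[0.344, -0.939, -0.0], [-0.939, -0.344, 0.0], [-0.0, 0.0, -1.0]]
force: [1.5, -1.4, -0.2]
opening: 0.007
grasp_force: 0.9
```

Request:
{"method": "move_arm", "body": {"increments": [{"xyz": [-6,-0.6,0],"roll": 0,"grip": 0},{"xyz": [-6,-0.6,0],"roll": 0,"grip": 0},{"xyz": [-5,-0.5,0],"roll": 0,"grip": 0},{"xyz": [-5,-0.5,0],"roll": 0,"grip": 0},{"xyz": [-4,-0.4,0],"roll": 0,"grip": 0}]}}

```text
time_s: 12.08
position: [0.6385, -0.0924, 0.1165]
tcp_rot: [[0.345, -0.939, -0.0], [-0.939, -0.345, 0.0], [-0.0, 0.0, -1.0]]
force: [2.2, -2.0, -0.5]
opening: 0.009
grasp_force: 0.8
```

```bash
python3 -c "
from h import *
rel();theta('w7')"
```

```text
t 12.08 rel mm [-12.4 103.2] z 116.5 F station [ 1.7 -2.5] -0.5 q6 141.7h.py:32: RuntimeWarning: Mean of empty slice.
  v=np.linalg.svd(q-q.mean(0),full_matrices=False)[2][0]
  ret = um.true_divide(
Traceback (most recent call last):
  File "h.py", line 32, in theta
    v=np.linalg.svd(q-q.mean(0),full_matrices=False)[2][0]
      ~~~~~~~~~~~~~~~~~~~~~~~~~~~~~~~~~~~~~~~~~~~~~~~~~^^^
IndexError: index 0 is out of bounds for axis 0 with size 0
```

Request:
{"method": "move_arm", "body": {"increments": [{"xyz": [-4,-0.4,0],"roll": 0,"grip": 0},{"xyz": [-4,-0.4,0],"roll": 0,"grip": 0},{"xyz": [-4,-0.4,0],"roll": 0,"grip": 0},{"xyz": [-4,-0.4,0],"roll": 0,"grip": 0},{"xyz": [-4,-0.4,0],"roll": 0,"grip": 0}]}}

```text
time_s: 12.55
position: [0.6335, -0.0733, 0.1165]
tcp_rot: [[0.344, -0.939, -0.0], [-0.939, -0.344, 0.0], [-0.0, 0.0, -1.0]]
force: [1.2, -1.8, -0.1]
opening: 0.003
grasp_force: 0.9
```

Request:
{"method": "move_arm", "body": {"increments": [{"xyz": [-3,-0.3,0],"roll": 0,"grip": 0},{"xyz": [-3,-0.3,0],"roll": 0,"grip": 0},{"xyz": [-3,-0.3,0],"roll": 0,"grip": 0},{"xyz": [-2,-0.2,0],"roll": 0,"grip": 0},{"xyz": [-2,-0.2,0],"roll": 0,"grip": 0}]}}

```text
time_s: 12.97
position: [0.6305, -0.0607, 0.1165]
tcp_rot: [[0.344, -0.939, 0.0], [-0.939, -0.344, -0.0], [0.0, -0.0, -1.0]]
force: [1.1, -1.8, 0.2]
opening: 0.003
grasp_force: 0.8
```

Request:
{"method": "move_arm", "body": {"increments": [{"xyz": [-2,-0.2,0],"roll": 0,"grip": 0},{"xyz": [-2,-0.2,0],"roll": 0,"grip": 0},{"xyz": [-2,-0.2,0],"roll": 0,"grip": 0},{"xyz": [-2,-0.2,0],"roll": 0,"grip": 0},{"xyz": [-1.5,-0.2,0],"roll": 0,"grip": 0}]}}

```text
time_s: 13.38
position: [0.6281, -0.0514, 0.1165]
tcp_rot: [[0.344, -0.939, 0.0], [-0.939, -0.344, 0.0], [-0.0, -0.0, -1.0]]
force: [0.7, -1.8, 0.1]
opening: 0.006
grasp_force: 0.8
```

```bash
python3 -c "
from h import *
rel()"
```

```text
t 13.38 rel mm [-12.5 145.4] z 116.5 F station [ 0.2 -1.9] 0.1 q6 145.0
```

Request:
{"method": "move_arm", "body": {"increments": [{"xyz": [-1.5,-0.2,0],"roll": 0,"grip": 0},{"xyz": [-1.5,-0.2,0],"roll": 0,"grip": 0},{"xyz": [-1.5,-0.2,0],"roll": 0,"grip": 0},{"xyz": [-1.5,-0.2,0],"roll": 0,"grip": 0}]}}

```text
time_s: 13.72
position: [0.627, -0.046, 0.1166]
tcp_rot: [[0.345, -0.939, 0.0], [-0.939, -0.345, -0.001], [0.001, -0.0, -1.0]]
force: [1.7, -4.4, -0.9]
opening: 0.007
grasp_force: 2.5
```

Request:
{"method": "move_arm", "body": {"increments": [{"xyz": [-1,-0.1,0],"roll": 0,"grip": 0},{"xyz": [-1,-0.1,0],"roll": 0,"grip": 0},{"xyz": [-1,-0.1,0],"roll": 0,"grip": 0}]}}

```text
time_s: 13.97
position: [0.6271, -0.0455, 0.1168]
tcp_rot: [[0.345, -0.938, 0.002], [-0.938, -0.345, -0.005], [0.005, -0.0, -1.0]]
force: [1.9, -9.6, -1.8]
opening: 0.001
grasp_force: 5.1
```

```bash
python3 -c "
from h import *
rel()"
```

```text
t 13.97 rel mm [-12.  151.4] z 116.8 F station [-0.5 -9.7] -1.8 q6 145.8
```

The shuttle is home: the force rose to about 10 N at a travel near 180 mm. I back off and move out to the white end of the wing for the locking turn.

Request:
{"method": "move_arm", "body": {"increments": [{"xyz": [4,0.4,0],"roll": 0,"grip": 0},{"xyz": [6,0.4,0],"roll": 0,"grip": 0},{"xyz": [-1,10,0],"roll": 0,"grip": 0},{"xyz": [-1,10,0],"roll": 0,"grip": 0},{"xyz": [-1,10,0],"roll": 0,"grip": 0}]}}

```text
time_s: 14.38
position: [0.5987, -0.0596, 0.1163]
tcp_rot: [[0.344, -0.939, -0.001], [-0.939, -0.344, 0.001], [-0.002, 0.001, -1.0]]
force: [0.1, 0.6, 0.3]
opening: 0.006
grasp_force: 0.0
```

Request:
{"method": "move_arm", "body": {"increments": [{"xyz": [0,0,0],"roll": 0,"grip": 0},{"xyz": [-3,-0.3,0],"roll": 0,"grip": 0},{"xyz": [-3,-0.3,0],"roll": 0,"grip": 0}]}}

```text
time_s: 14.63
position: [0.5986, -0.054, 0.1167]
tcp_rot: [[0.344, -0.939, 0.001], [-0.939, -0.344, 0.0], [0.0, -0.001, -1.0]]
force: [0.5, -0.3, 0.3]
opening: 0.008
grasp_force: 0.0
```

```bash
python3 -c "
from h import *
rel(175.4);shot('side','d4');shot('scene','s4')
print([ (q['conf'],(T('scene')[:3,:3]@np.array(q['at'])+T('scene')[:3,3]).round(3)) for q in bot.spot_in('shuttle_disc','scene')[:1]])
a=cv2.imread('pics/s4.png')[130:300,200:400];b=cv2.imread('pics/d4.png')[150:300,180:340];cv2.imwrite('pics/s4c.png',np.hstack([cv2.resize(a,(400,340)),cv2.resize(b,(362,340))]))"
```

```text
t 14.63 rel mm [-41.8 -25.3] z 116.7 F station [ 0.4 -0.4] 0.3 q6 144.1
[(0.91, array([0.646, 0.058, 0.079]))]
```

View pics/s4c.png

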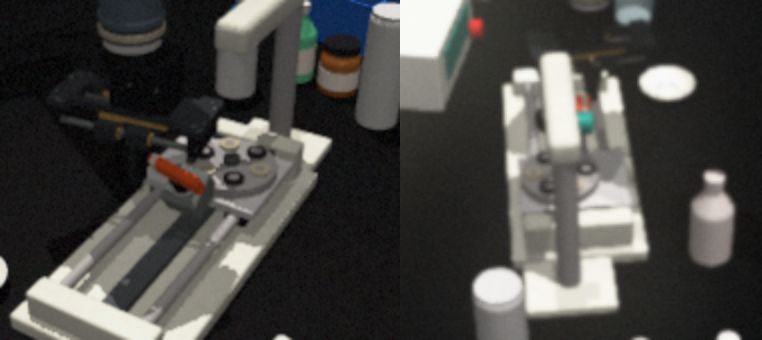

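The shuttle (about (225,170), left half) sits against the stop under the lens, and the wing is still across the rods. I now push the white end up and round clockwise.

Request:
{"method": "move_arm", "body": {"increments": [{"xyz": [-2.5,-0.2,0],"roll": 0,"grip": 0},{"xyz": [-2.5,-0.2,0],"roll": 0,"grip": 0},{"xyz": [-2,-0.2,0],"roll": 0,"grip": 0},{"xyz": [0,0,0],"roll": 0,"grip": 0}]}}

```text
time_s: 15.12
position: [0.5974, -0.0489, 0.1172]
tcp_rot: [[0.346, -0.938, 0.003], [-0.938, -0.346, -0.004], [0.004, -0.001, -1.0]]
force: [-0.4, -4.8, 1.7]
opening: 0.005
grasp_force: 2.8
```

Request:
{"method": "move_arm", "body": {"increments": [{"xyz": [-2.6,-0.6,0],"roll": 0,"grip": 0},{"xyz": [-2.6,-0.6,0],"roll": 0,"grip": 0},{"xyz": [-2.6,-0.6,0],"roll": 0,"grip": 0},{"xyz": [0,0,0],"roll": 0,"grip": 0}]}}

```text
time_s: 15.45
position: [0.5971, -0.0441, 0.119]
tcp_rot: [[0.347, -0.938, 0.004], [-0.938, -0.347, -0.009], [0.01, -0.001, -1.0]]
force: [-3.2, -12.0, 9.2]
opening: 0.003
grasp_force: 7.6
```

```bash
python3 -c "
from h import *
rel(175.4)"
```

```text
t 15.45 rel mm [-40.8 -15.4] z 119.0 F station [ -6.  -10.9] 9.2 q6 145.4
```

Request:
{"method": "move_arm", "body": {"increments": [{"xyz": [-2.5,-1.5,0],"roll": 0,"grip": 0},{"xyz": [-2.5,-1.5,0],"roll": 0,"grip": 0},{"xyz": [-2.5,-1.5,0],"roll": 0,"grip": 0},{"xyz": [0,0,0],"roll": 0,"grip": 0}]}}

```text
time_s: 15.78
position: [0.5983, -0.0365, 0.1201]
tcp_rot: [[0.347, -0.938, 0.004], [-0.938, -0.347, -0.01], [0.011, 0.0, -1.0]]
force: [-5.3, -15.4, 15.3]
opening: 0.008
grasp_force: 8.9
```

Request:
{"method": "move_arm", "body": {"increments": [{"xyz": [-2,-2.4,0],"roll": 0,"grip": 0},{"xyz": [-2,-2.4,0],"roll": 0,"grip": 0},{"xyz": [-2,-2.4,0],"roll": 0,"grip": 0},{"xyz": [0,0,0],"roll": 0,"grip": 0}]}}

```text
time_s: 16.12
position: [0.6025, -0.027, 0.1196]
tcp_rot: [[0.346, -0.938, 0.002], [-0.938, -0.346, -0.007], [0.008, 0.0, -1.0]]
force: [-4.1, -10.7, 13.1]
opening: 0.012
grasp_force: 17.3
```

```bash
python3 -c "
from h import *
rel(175.4)
shot('scene','s5')
a=cv2.imread('pics/s5.png')[130:300,200:400];cv2.imwrite('pics/s5c.png',cv2.resize(a,(600,510)))"
```

```text
t 16.12 rel mm [-31.5  -0.1] z 119.6 F station [-6.5 -9.4] 13.1 q6 147.1
```

View pics/s5c.png

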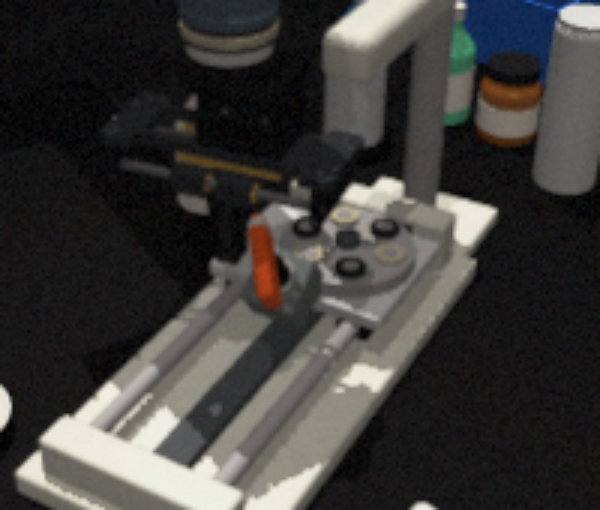

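The wing is turning back and stands at about 0.6 rad, with the shuttle still on the stop. The hand is clear of the lens. I continue the turn.

Request:
{"method": "move_arm", "body": {"increments": [{"xyz": [-1.7,-2.7,0],"roll": 0,"grip": 0},{"xyz": [-1.7,-2.7,0],"roll": 0,"grip": 0},{"xyz": [0,0,0],"roll": 0,"grip": 0}]}}

```text
time_s: 16.42
position: [0.6063, -0.0229, 0.1213]
tcp_rot: [[0.346, -0.938, 0.002], [-0.938, -0.346, -0.009], [0.01, 0.001, -1.0]]
force: [-8.4, -14.5, 22.6]
opening: 0.004
grasp_force: 20.6
```

Request:
{"method": "move_arm", "body": {"increments": [{"xyz": [-0.8,-3,0],"roll": 0,"grip": 0},{"xyz": [-0.8,-3,0],"roll": 0,"grip": 0},{"xyz": [0,0,0],"roll": 0,"grip": 0}]}}

```text
time_s: 16.67
position: [0.6098, -0.0169, 0.1188]
tcp_rot: [[0.345, -0.939, -0.001], [-0.939, -0.345, -0.004], [0.004, 0.002, -1.0]]
force: [-5.2, -7.5, 6.0]
opening: 0.004
grasp_force: 4.6
```

```bash
python3 -c "
from h import *
rel(175.4);theta('w8')"
```

```text
t 16.67 rel mm [-21.8   8. ] z 118.8 F station [-6.9 -6.1] 6.0 q6 148.1
theta 0.067 1742 orange mean rel G0 [  0.6 154. ] 0.128
```

Request:
{"method": "move_arm", "body": {"increments": [{"xyz": [0.2,-2,0],"roll": 0,"grip": 0},{"xyz": [0.2,-2,0],"roll": 0,"grip": 0},{"xyz": [0,0,0],"roll": 0,"grip": 0}]}}

```text
time_s: 16.97
position: [0.6115, -0.0149, 0.1179]
tcp_rot: [[0.346, -0.938, -0.007], [-0.938, -0.346, -0.003], [0.001, 0.007, -1.0]]
force: [-9.5, -5.8, 11.7]
opening: 0.004
grasp_force: 6.4
```

```bash
python3 -c "
from h import *
rel(175.4);theta('w9')"
```

```text
t 16.97 rel mm [-19.7   9.5] z 117.9 F station [-10.6  -3.3] 11.7 q6 148.2
theta -0.02 1821 orange mean rel G0 [ -0.9 154.4] 0.128
```

Request:
{"method": "move_arm", "body": {"increments": [{"xyz": [0.2,-2,0],"roll": 0,"grip": 0},{"xyz": [0.1,-1,0],"roll": 0,"grip": 0},{"xyz": [0,0,0],"roll": 0,"grip": 0}]}}

```text
time_s: 17.27
position: [0.6116, -0.0148, 0.1179]
tcp_rot: [[0.346, -0.938, -0.013], [-0.938, -0.346, -0.004], [-0.0, 0.013, -1.0]]
force: [-13.4, -9.6, 14.7]
opening: 0.006
grasp_force: 9.9
```

```bash
python3 -c "
from h import *
rel(175.4);theta('w10')"
```

```text
t 17.27 rel mm [-19.6   9.6] z 117.9 F station [-15.4  -6.1] 14.7 q6 148.4
theta -0.019 1823 orange mean rel G0 [ -0.8 154.4] 0.128
```

The knob is at its locked limit: the force rises and nothing moves. I retreat sideways, back and up.

Request:
{"method": "move_arm", "body": {"increments": [{"xyz": [1,6,0],"roll": 0,"grip": 0},{"xyz": [4,12,0],"roll": 0,"grip": 0},{"xyz": [15,8,0],"roll": 0,"grip": 0},{"xyz": [25,6,-5],"roll": 0,"grip": 0},{"xyz": [25,4,-20],"roll": 0,"grip": 0}]}}

```text
time_s: 17.73
position: [0.6044, -0.0894, 0.1388]
tcp_rot: [[0.346, -0.938, -0.008], [-0.938, -0.346, 0.003], [-0.006, 0.006, -1.0]]
force: [0.4, -0.1, -0.6]
opening: 0.007
grasp_force: 0.0
```

Request:
{"method": "move_arm", "body": {"increments": [{"xyz": [20,0,-30],"roll": 0,"grip": 0},{"xyz": [10,-10,-30],"roll": 0,"grip": 0},{"xyz": [0,-12,-25],"roll": 0,"grip": 0},{"xyz": [0,0,-10],"roll": 0,"grip": 0},{"xyz": [0,0,0],"roll": 0,"grip": 0}]}}

```text
time_s: 18.15
position: [0.6403, -0.1112, 0.2394]
tcp_rot: [[0.345, -0.939, 0.005], [-0.939, -0.345, -0.002], [0.004, -0.004, -1.0]]
force: [0.1, 0.5, -0.1]
opening: 0.006
grasp_force: 0.0
```

Request:
{"method": "move_arm", "body": {"increments": [{"xyz": [0,0,0],"roll": 0,"grip": 0},{"xyz": [0,0,0],"roll": 0,"grip": 0},{"xyz": [0,0,0],"roll": 0,"grip": 0}]}}

```text
time_s: 18.4
position: [0.6367, -0.1102, 0.2341]
tcp_rot: [[0.345, -0.939, -0.005], [-0.939, -0.345, 0.002], [-0.003, 0.004, -1.0]]
force: [-0.1, -0.2, -0.1]
opening: 0.004
grasp_force: 0.0
```

Run:
```python
from h import *
rel(175.4);im,d,W=shot('scene','s6')
P,uv=cloud('scene',np.ones(d.shape,bool),d,W);c=im[uv[:,1],uv[:,0]].astype(int)
o=(c[:,0]>90)&(c[:,0]>2.2*c[:,1])&(P[:,2]>.09)&(abs(P[:,0]-.64)<.08)&(abs(P[:,1]+.02)<.08);q=P[o]
print(o.sum(),q.mean(0).round(4),np.linalg.svd(q-q.mean(0),full_matrices=False)[2][0].round(3))
a=cv2.imread('pics/s6.png')[90:300,190:410];cv2.imwrite('pics/s6c.png',cv2.resize(a,None,fx=2.8,fy=2.8))
```

```text
t 18.4 rel mm [-18.4 -89.1] z 234.1 F station [-0.1 -0.2] -0.1 q6 140.1
202 [ 0.6385 -0.0305  0.1292] [-0.185  0.784  0.592]
```

View pics/s6c.png

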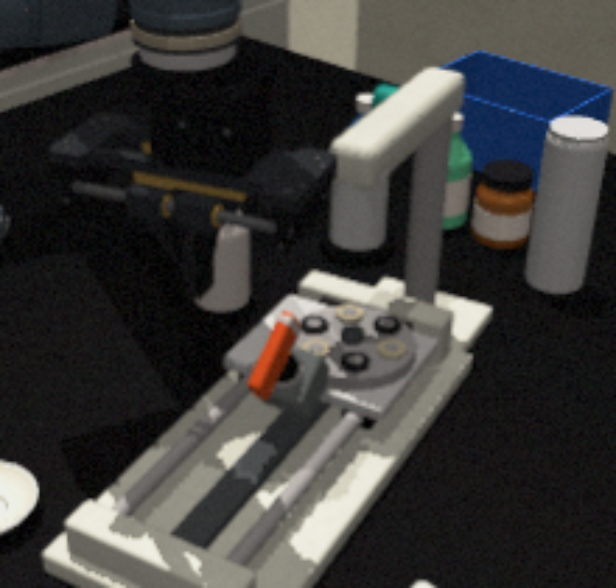

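The final view shows the shuttle home against the stop at (350,350), the wing at (275,355) pointing straight up the slope along the rods, and the hand clear. The bottles stand as before.

```bash
python3 -c "
from rig import bot
print(bot.hand_in())"
```

```text
the job is handed in; nothing more can be done
None
```

I turned the clamp knob to its free limit, slid the shuttle gently home against the rubber stop, and locked the knob at its limit. I handed the job in at about 18.5 s with the hand clear and the bench items left alone; no verdict came back.

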